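# Free the tray conveyor's coupling link with a spring-bar fork

### The arm

A 6-joint arm with a two-finger parallel gripper is mounted at the origin on the work surface. World frame = base frame: x ahead of the robot, y to its left, z up, the work surface at z = 0. Lengths are in m, angles in rad, forces in N, time in s.
With the tool pointing down it reaches from about 0.3 to 0.775 m from the base axis. Payload 14.6 kg.
Tool frame: the origin (TCP) lies at the centre of the arm's flange, where the gripper is bolted on; the fingertips stand 199 mm ahead of it and the grasp point (between the pads) lies ctrl.tcp_to_grasp ahead of it (ctrl.tcp_to_grasp is the distance from the TCP to the grasp point, in m); z points along the fingers, y is the line along which they close (so a half turn about z gives the same grasp; the last joint's range is limited). The gripper opens to 94 mm and grips with 3 to 60 N. Pads are 16 mm wide; open, the fingers measure 119 mm over their backs; the gripper's body (75 mm by 177 mm) begins 78 mm behind the grasp point.
Start: joints at [-1.317, 0.3, 1.521, -0, 1.321, -0.067], TCP at [0.173, -0.522, 0.405] pointing down, gripper open.
Joint ranges: [-3.03, 3.03], [-0.79, 2.21], [0.23, 2.52], [-1.04, 4.18], [0, 3.07], [-2.55, 2.55]. Speed limits (rad/s): [2.22, 2.22, 2.57, 3.14, 3.14, 3.14].

### API

Orientations are given as [roll, pitch, yaw] about the fixed x, y, z axes, in that order (R = Rz(yaw) Ry(pitch) Rx(roll)).
In Python, from station import ctrl gives the robot as it stands. The module is installed in compiled form; this text tells all that it offers.
- The arm moves only by the shell command python3 -m jog 'ROWS' [OPENING] [FORCE]. ROWS is JSON, a list of rows, each a list of 6 numbers: the shift along the tool's x, y, z in cm, then the turn, a rotation vector about the tool's x, y, z in rad. In form: [[tx, ty, tz, ax, ay, az], ...]. A call has 1 to 8 rows; each row is the pose to reach, as a shift and turn from the pose commanded when the call began, along the tool's axes at that moment; what a row does not reach only later rows make up. A row lasts 1/10 s, in which the tool goes at most 50 mm and 8.59 degrees, less where a joint would pass 70% of its speed; a pose out of reach is approached as far as the arm can. A call with a gripper value outside its range is refused whole. OPENING is the opening in per cent of the stroke, from 0 (shut) to 100 (fully open), set as the call begins (- or left out, the last holds). The fingers move at their own pace and stop on an object; FORCE is the grip in N (left out, the last holds). Time passes only in rows, so rows that repeat a pose let the fingers close. It gives the time, the measured TCP pose, the force, the opening and the grip force at its end, in the units of the state.
- ctrl.get_obs(): the state, without advancing time (a new reading comes with each control period).
- ctrl.camera(name): name is "scene" or "top" or "wrist"; returns a dict with "img" (480x640x3 uint8, blue, green, red), "intrinsics" (3x3 intrinsics, pixels), "R" (3x3) and "t" (3): a world point X has camera coordinates R X + t. Camera axes: x right, y down, z forward; pixel columns grow to the right and rows downward; lengths in m; the calibration is good to about 2 mm. The wrist camera is an equidistant fisheye: a pixel r from the principal point sees the ray r / f radians off the axis. A picture is of the moment at which its call begins. There is no depth.
- ctrl.hand_in(): hands the job in; it is judged then, once.
The state is a dict: "time_s": time; "qpos": joint angles; "joint_vel": joint speeds; "tau": joint torques, N m; "ee_pos": TCP position; "eef_rot": TCP orientation; "force": force on the tool from outside, world axes, zero at the start; "moment": the same for the moment, N m; "grip_width": finger opening in m; "grip_force": force on a finger pad.
Only numpy, scipy, OpenCV 4.12 (cv2) and the standard library are available. Lean on these libraries where they do the work, as an engineer would, in place of code of your own. Each camera call takes 0.05 s, during which the arm holds its last target. There are 200 camera calls.

### The job

The coupling link in the conveyor stand has to come out for cleaning: take the forked tool from its block, set the fork astride the bare spring bar and push the bar's flange sideways, away from the link, just far enough for the bar to let go and the link to spring up - gently, without ramming the bar against its stop or touching it with the hand. Then put the tool back fully home in its block, lift the freed link out and stand it upright on the floor of the parts tray, without dropping it. Leave the other things on the bench where they are.

Things in the scene. Friction and masses are not known exactly. Their poses are not given: they have to be found in the camera images.
- stand: Fixed grey conveyor stand. Origin on the bench under the link pocket's centre, z up, y along the spring bar. Base plate x -43..43, y -40..130, 10 mm thick. Pocket open above, 38 x 22 mm inside: steel cheeks at y -17..-11 and 11..17 mm (50 mm high), end plates at x +-21 (46 mm high). Spring barrel, 27 mm across, at y 84..118. Between cheek (y 17) and flange (y 50 or more) only the bare bar.
- bar (a joint): Spring bar: 6 mm steel rod along the stand's y, 40 mm above the bench; tip 7 mm deep in the link. It carries a round flange (22 mm across, 5 mm thick) clamped on it with its link-side face anywhere from y 50 to 65 mm at rest: feel for it. Value in m: 0 at rest, grows to stand +y. Spring 4 N plus 0.8 N/mm, friction up to 3 N more. Frees the link at 6-8 mm; stop at 9.5 mm: max 13 N there.
- link: Loose aluminium link, 130 g: block 36 (x) x 20 (y) x 36 mm high, on it an upright tab 20 (x) x 14 (y) x 36 mm. Origin: centre of its underside; axes as the stand's at the start. The bar's tip in a hole in its +y face holds it 18 mm above the bench against an ejector spring (3-6 N), which lifts it 14 mm once the tip is out; it stays up, loosely guided by the pocket; 18 mm more clears it.
- fork: Loose forked tool, 110 g, upright: square wooden handle 18 x 18 mm from 36 to 92 mm above its origin, flange 34 (x) x 26 (y) mm from 32 to 36 mm, below it a steel blade 24 mm wide (x), 5 mm thick (y), ending in two tines with a slot 9 mm wide (x), 16 mm deep, open at the bottom. Origin: blade centre at the tines' ends, z up. Same when turned half round.
- block: Fixed wooden tool block 80 (x) x 70 (y) x 40 mm high, origin at the centre of its underside. A through slot in its top centre, about 30 (x) x 11 (y) mm, holds the fork's blade; seated, the fork's flange rests on the block's top, its origin 8 mm above the bench, its x along the block's x.
- tray: Fixed aluminium parts tray, empty, 150 (x) x 110 (y) x 28 mm high, 4 mm walls, floor 4 mm thick; origin at the centre of its underside.
- pot: Bystander: terracotta plant pot, 74 mm across, 65 mm high; origin at its underside.
- jar: Bystander: closed clear seed jar, 60 mm across, 85 mm high; origin at its underside.
- dibble: Bystander: small turned wooden dibber standing on its knob, 38 mm across, 92 mm high; origin at its underside.
- tin: Bystander: closed steel tin, 66 mm across, 60 mm high; origin at its underside.
- collar: Bystander: dark steel shaft collar lying flat, 44 mm across, 14 mm high; origin at its underside.
- driver: Bystander: screwdriver lying down; origin at its underside, about mid-length.
- cup: Bystander: white plastic cup, 70 mm across, 70 mm high; origin at its underside.

How it is judged:
On the way:
1. the link has sprung up by at least 9 mm while the fork holds the spring bar pushed in (value of joint bar above 0.005 m and contact force between fork and bar above 1 N and z of link in the frame of stand above 0.027 m), for 0.06 s.
At the end, for the whole second after the job is handed in: The link stands upright (within 7 degrees) and at rest on the tray's floor, its centre inside the walls; the fork is back in its block, upright and seated (flange within 4 mm of the block's top, centred within 6 mm) and at rest; the spring bar is back at rest (within 2 mm) (x of link in the frame of tray between -0.068 and 0.068 m and y of link in the frame of tray between -0.049 and 0.049 m and z of link in the frame of tray between 0.001 and 0.007 m and angle between each of link, fork's own z axis and vertical below 0.12 rad and linear speed of each of link, fork below 0.02 m/s and z of fork in the frame of block between 0.004 and 0.012 m and horizontal distance between fork and block below 0.006 m and value of joint bar below 0.002 m); the robot touches nothing.
It fails at once if the spring bar is rammed against its stop: pressed with more than 13 N while pushed in by over 8.5 mm (contact force between fork and bar above 13 N and value of joint bar above 0.0085 m).
It fails at once if the spring bar is strained: the fork presses on it, or the still pinned link is pulled against it, with more than 24 N (contact force between any of fork, link and bar above 24 N).
It fails at once if the spring bar is touched by the hand instead of the fork (over 2 N) (contact force between any of the arm, the fingers and bar above 2 N).
It fails at once if the link is dropped or thrown (faster than 0.7 m/s while not held) (linear speed of link above 0.7 m/s and contact force between the fingers and link below 0.1 N).
It fails at once if a bystander is moved by more than 30 mm (distance of any of pot, jar, dibble, tin, collar, driver, cup from where it was at the start of the episode above 0.03 m).
It also fails if it takes over 72 s, if anything falls off the work surface, if the arm or the gripper's body presses on something with over 40 N, if the wrist force passes 120 N, or if a joint passes its speed limit or range.

## Working session

There is one attempt and no reset: what is moved stays moved. The work goes in short steps, Python scripts to look and compute and a shell command to move; the robot and the scene stay as the last step left them, time stands still between calls to the robot, and variables do not carry over. Pictures are saved under pics/ and viewed, at most 10 in all, crops included, and the job is handed in when it is done.

```bash
mkdir -p pics
cat > h.py <<'E'
import numpy as np, cv2
from station import ctrl
from scipy.spatial.transform import Rotation as Ro
def snap(n,fn):
    c=ctrl.camera(n); cv2.imwrite(f'pics/{fn}.png',c['img'])
    np.savez(f'pics/{fn}.npz',K=c['intrinsics'],R=c['R'],t=c['t'],img=c['img']); return c
def ray(fn,u,v,fish=False):
    d=np.load(f'pics/{fn}.npz');K=d['K'];R=d['R'];t=d['t']
    x=(u-K[0,2])/K[0,0];y=(v-K[1,2])/K[1,1]
    if fish:
        r=np.hypot(x,y); k=np.sin(r)/max(r,1e-9); c=np.array([x*k,y*k,np.cos(r)])
    else: c=np.array([x,y,1.])
    return -R.T@t, R.T@(c/np.linalg.norm(c))
def onz(fn,u,v,z,fish=False):
    o,d=ray(fn,u,v,fish); return o+d*(z-o[2])/d[2]
def tri(rs):
    A=0;b=0
    for o,d in rs:
        P=np.eye(3)-np.outer(d,d);A=A+P;b=b+P@o
    X=np.linalg.solve(A,b)
    return X,[np.linalg.norm((np.eye(3)-np.outer(d,d))@(X-o)) for o,d in rs]
E
python3 - <<'E'
from h import *
for n in ['scene','top','wrist']:
    c=snap(n,n+'0'); print(n,c['intrinsics'].tolist(),(-c['R'].T@c['t']).round(3),c['R'].round(3).tolist())
print(ctrl.tcp_to_grasp,ctrl.get_obs())
E
```

```text
scene [[567.7737968114069, 0.0, 308.23259309233], [0.0, 567.7737968114069, 242.73707189792796], [0.0, 0.0, 1.0]] [ 1.305 -0.394  0.742] [[0.455, 0.89, 0.002], [0.567, -0.288, -0.772], [-0.687, 0.352, -0.636]]
top [[600.7072625509866, 0.0, 312.6869818186315], [0.0, 600.7072625509866, 239.81110332337875], [0.0, 0.0, 1.0]] [ 0.356 -0.02   1.346] [[0.002, -1.0, -0.027], [-0.987, 0.002, -0.159], [0.159, 0.027, -0.987]]
wrist [[371.64829954431775, 0.0, 318.67784236868096], [0.0, 371.64829954431775, 243.88827960897746], [0.0, 0.0, 1.0]] [ 0.255 -0.495  0.385] [[0.315, -0.949, -0.0], [-0.909, -0.302, 0.289], [-0.274, -0.091, -0.957]]
0.1804 {'time_s': 0.15, 'qpos': array([-1.31657367e+00,  3.00339149e-01,  1.52142438e+00,  2.92791510e-05,
        1.32070133e+00, -6.65759833e-02]), 'joint_vel': array([ 0.0003249 , -0.00249143, -0.00246355,  0.00054591,  0.00185974,
        0.00023967]), 'tau': array([ 1.44028927e-03, -5.31952214e+01, -3.52818167e+01,  7.08547002e-02,
        2.36059347e-02, -7.87703948e-05]), 'ee_pos': array([ 0.17343464, -0.52191591,  0.40422493]), 'eef_rot': array([-3.14072427e+00, -8.63238560e-05,  3.20791342e-01]), 'force': array([ 0.44422415, -0.21058136, -0.66154761]), 'moment': array([-0.04078069, -0.04243678, -0.01722186]), 'grip_force': 0.0, 'grip_width': 0.09417926232685116}
```

View pics/scene0.png

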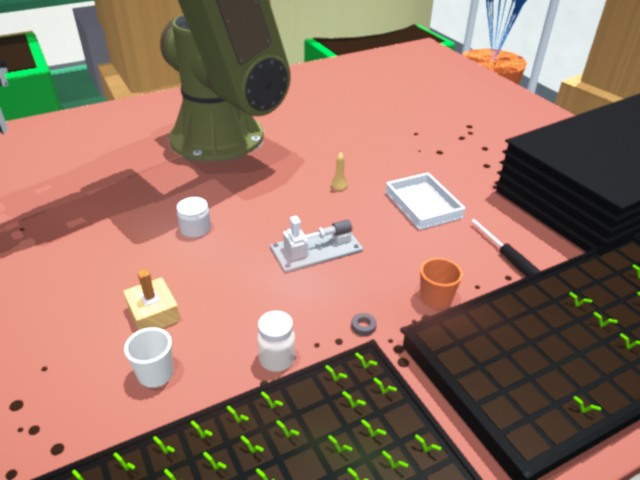

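View pics/top0.png

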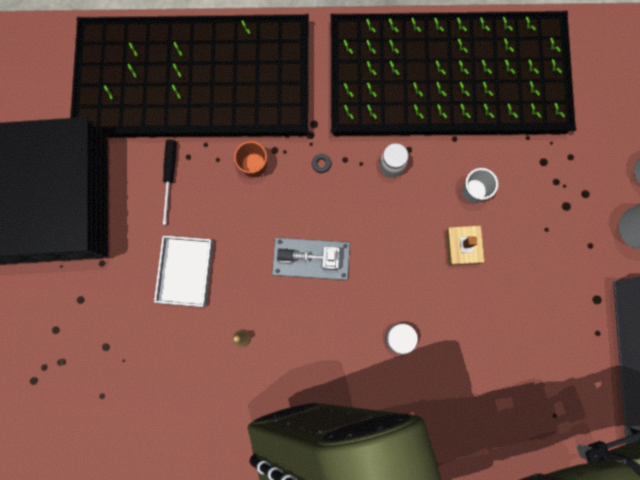

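The top view shows the stand at about (312,258) with the link near (331,257) and the bar running left (+y) to the barrel at (288,255). The block with the fork is at (466,245) and the tray at (184,271). I'll enlarge these.

Run:
```python
from h import *
t=cv2.imread('pics/top0.png');s=cv2.imread('pics/scene0.png')
def cr(im,u,v,w,h,k): return cv2.resize(im[v:v+h,u:u+w],None,fx=k,fy=k,interpolation=cv2.INTER_CUBIC)
A=np.zeros((600,800,3),np.uint8)
A[:300,:500]=cr(t,265,228,100,60,5)
A[:300,500:800]=cr(t,440,215,60,60,5)
A[300:,:500]=cr(s,265,210,100,60,5)
A[300:,500:]=cr(s,120,265,60,60,5)
cv2.imwrite('pics/z1.png',A)
```

```text
(no output)
```

View pics/z1.png

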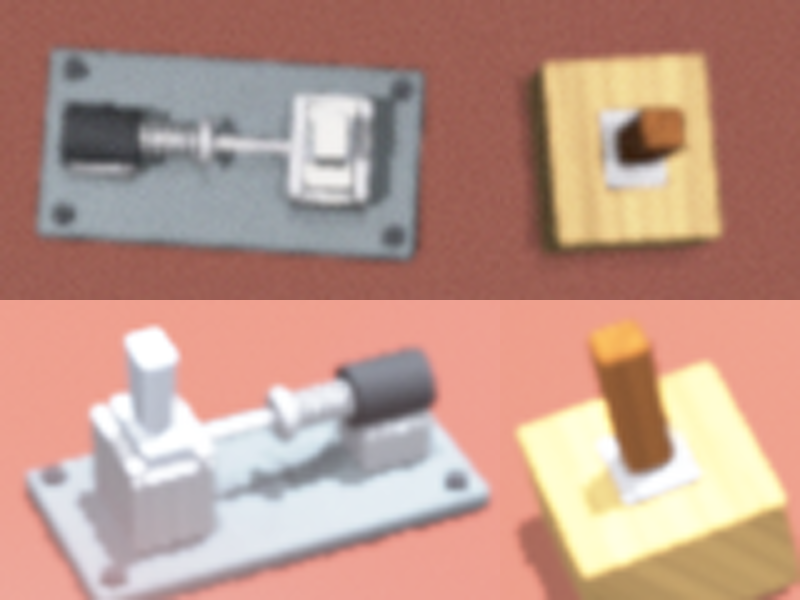

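The enlarged crop shows:
- **Base plate (top view):** corners at crop (52,48), (424,70), (413,259) and (38,236).
- **Block top:** corners at (545,62), (705,53), (720,237) and (558,247). In the scene view they are (518,430), (708,362), (785,500) and (583,577).
- **Handle top:** (664,128) in the top view and (621,340) in the scene view.
- **Link tab top:** about (330,133) in the top view and (152,346) in the scene view.
- **Bar flange:** about (207,141) in the top view.

Run:
```python
from h import *
T=lambda x,y,u0,v0:(u0+(x+.5)/5-.5,v0+(y+.5)/5-.5)
ts=lambda x,y:T(x,y,265,228); tb=lambda x,y:T(x-500,y,440,215)
ss=lambda x,y:T(x,y-300,265,210); sb=lambda x,y:T(x-500,y-300,120,265)
p=lambda n,a:np.round(n,a)
# stand corners at z=.01: order +x+y, +x-y, -x-y, -x+y
P=np.array([onz('top0',*ts(*c),.01) for c in [(52,48),(424,70),(413,259),(38,236)]])
def fit(P,M):
    a=P[:,0]+1j*P[:,1]; m=M[:,0]+1j*M[:,1]; am=a.mean();mm=m.mean()
    r=np.vdot(m-mm,a-am); yaw=np.angle(r); o=am-np.exp(1j*yaw)*mm
    res=np.abs(a-o-np.exp(1j*yaw)*m); print('origin',o.real.round(4),o.imag.round(4),'yaw',yaw.round(4),'scale',(abs(r)/np.vdot(m-mm,m-mm).real).round(3),'res',res.round(4)); return o,yaw
print('stand');fit(P,np.array([(43,130),(43,-40),(-43,-40),(-43,130)])/1e3)
P=np.array([onz('scene0',*ss(*c),.01) for c in [(490,494),(28,482)]]);print(P.round(4))
print('block top (x,y)')
M=np.array([(40,35),(40,-35),(-40,-35),(-40,35)])/1e3
tp=[tb(*c) for c in [(545,62),(705,53),(720,237),(558,247)]]
sp=[sb(*c) for c in [(785,500),(583,577),(518,430),(708,362)]]
# scene: determine which corner by projection
Pt=np.array([onz('top0',*c,.04) for c in tp]);print(Pt.round(4))
Ps=np.array([onz('scene0',*c,.04) for c in sp]);print(Ps.round(4))
for a in tp:
    for b in sp:
        X,r=tri([ray('top0',*a),ray('scene0',*b)])
        if max(r)<.004: print('tri',X.round(4),p(r,4))
fit(Pt,M)
print('handle',tri([ray('top0',*tb(664,128)),ray('scene0',*sb(621,340))]), onz('top0',*tb(664,128),.1))
print('tab',tri([ray('top0',*ts(330,133)),ray('scene0',*ss(152,346))]), onz('top0',*ts(330,133),.09))
print('flange',tri([ray('top0',*ts(207,141)),ray('scene0',*ss(285,410))]), onz('top0',*ts(207,141),.04))
for c in [(166,238),(212,239),(205,306),(155,304)]: print('tray',onz('top0',*c,.028).round(4))
```

```text
stand
origin 0.5273 -0.0248 yaw -0.0625 scale 0.989 res [0.001  0.0009 0.0012 0.0011]
[[ 0.5805  0.0998  0.01  ]
 [ 0.4898 -0.062   0.01  ]]
block top (x,y)
[[ 0.5947 -0.2834  0.04  ]
 [ 0.5985 -0.3534  0.04  ]
 [ 0.5171 -0.3564  0.04  ]
 [ 0.5129 -0.2863  0.04  ]]
[[ 0.5939 -0.2829  0.04  ]
 [ 0.598  -0.3534  0.04  ]
 [ 0.518  -0.3566  0.04  ]
 [ 0.5139 -0.2872  0.04  ]]
tri [ 0.5946 -0.2831  0.0407] [0.0001 0.0001]
tri [ 0.5984 -0.3534  0.0404] [0.0001 0.0001]
tri [ 0.5172 -0.3566  0.0393] [0. 0.]
tri [ 0.5129 -0.2868  0.039 ] [0.0003 0.0003]
origin 0.5558 -0.3199 yaw 0.0453 scale 1.013 res [0.0006 0.0012 0.0004 0.0015]
handle (array([ 0.55592141, -0.31956986,  0.09858471]), [np.float64(0.0005218276597540598), np.float64(0.0005218276597541292)]) [ 0.55557695 -0.31974799  0.1       ]
tab (array([ 0.52784363, -0.02392161,  0.09112469]), [np.float64(7.0416582468498555e-06), np.float64(7.041658246954955e-06)]) [ 0.52800045 -0.02391854  0.09      ]
flange (array([0.53152836, 0.03088968, 0.04291528]), [np.float64(0.0012103370220939065), np.float64(0.0012103370220939197)]) [0.53140079 0.02990239 0.04      ]
tray [0.5738 0.3442 0.028 ]
tray [0.5712 0.2407 0.028 ]
tray [0.4222 0.2518 0.028 ]
tray [0.4266 0.3626 0.028 ]
```

```bash
cat >> h.py <<'E'
def go(x,y,z,yaw):
    o=ctrl.get_obs(); R=Ro.from_euler('xyz',o['eef_rot']); T=Ro.from_euler('xyz',[np.pi,0,yaw])
    print('t',o['time_s'],'delta cm',(R.inv().apply(np.array([x,y,z])-o['ee_pos'])*100).round(2),'rot',(R.inv()*T).as_rotvec().round(4),'pos',o['ee_pos'].round(4),'rpy',o['eef_rot'].round(4),'F',o['force'].round(2),'M',o['moment'].round(2),'grip',round(o['grip_width'],4),round(o['grip_force'],1))
E
python3 -c "
from h import *
go(.5558,-.3197,.34,.045)"
```

```text
t 0.15 delta cm [42.66 -7.13  6.43] rot [-0.0009  0.      0.2758] pos [ 0.1734 -0.5219  0.4042] rpy [-3.1407e+00 -1.0000e-04  3.2080e-01] F [ 0.44 -0.21 -0.66] M [-0.04 -0.04 -0.02] grip 0.0942 0.0
```

```bash
python3 -m jog '[[4,-0.7,0.5,0,0,0.03],[8.5,-1.5,1.2,0,0,0.08],[13,-2.2,2,0,0,0.12],[17.5,-3,2.7,0,0,0.16],[22,-3.7,3.4,0,0,0.2],[26.5,-4.5,4,0,0,0.24],[31,-5.2,4.7,0,0,0.27],[34,-5.7,5.1,0,0,0.276]]' 60 20; python3 -c "
from h import *
go(.5558,-.3197,.34,.045)"
```

```text
time_s: 0.95
ee_pos: [0.4802, -0.3589, 0.3528]
eef_rot: [-3.141, 0.001, 0.045]
force: [-0.4, -0.3, -0.7]
grip_width: 0.0563
grip_force: 0.0
t 0.95 delta cm [ 7.73 -3.57  1.28] rot [-0.0008  0.0006  0.0001] pos [ 0.4802 -0.3589  0.3528] rpy [-3.1408e+00  6.0000e-04  4.5100e-02] F [-0.43 -0.26 -0.67] M [ 0.01  0.09 -0.03] grip 0.0563 0.0
```

```bash
python3 -m jog '[[3.5,-1.7,0.6,0,0,0],[6.5,-3.2,1.2,0,0,0],[7.73,-3.57,1.28,0,0,0],[7.73,-3.57,1.28,0,0,0],[7.73,-3.57,1.28,0,0,0]]' ; python3 -c "
from h import *
go(.5558,-.3197,.26,.045)
c=snap('wrist','w1');print(c['R'].round(3),(-c['R'].T@c['t']).round(4))"
```

```text
time_s: 1.45
ee_pos: [0.553, -0.3221, 0.3409]
eef_rot: [3.142, 0.0, 0.044]
force: [-0.7, -1.1, -0.6]
grip_width: 0.0564
grip_force: 0.0
t 1.45 delta cm [ 0.29 -0.23  8.09] rot [ 0.      0.0003 -0.0006] pos [ 0.553  -0.3221  0.3409] rpy [3.1415e+00 3.0000e-04 4.4400e-02] F [-0.69 -1.11 -0.56] M [0.07 0.01 0.02] grip 0.0564 0.0
[[ 0.044 -0.999  0.001]
 [-0.956 -0.042  0.289]
 [-0.289 -0.013 -0.957]] [ 0.6386 -0.318   0.3215]
```

View pics/w1.png

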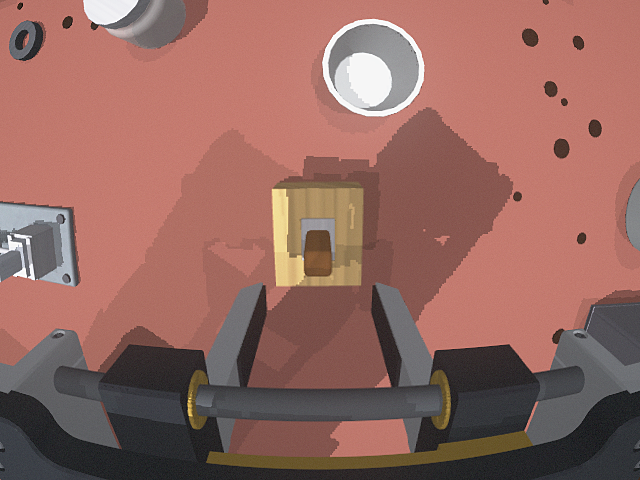

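The fork's handle top is centred near (318,265) between the fingers, and the block and cup are clear of the gripper.

```bash
python3 - <<'E'
from h import *
for c in [(306,259),(330,259),(306,275),(330,275),(318,254)]: pass
print('handle top far edge/near edge', onz('w1',318,259,.1,1).round(4),onz('w1',318,275.5,.1,1).round(4), onz('w1',305.5,275,.1,1).round(4),onz('w1',330.5,275,.1,1).round(4))
for c in [(273,188),(362,184),(361,285),(276,285)]: print(onz('w1',*c,.04,1).round(4))
go(.5558,-.3197,.26,.045)
E
python3 -m jog '[[0.3,-0.23,2,0,0,0],[0.3,-0.23,5,0,0,0],[0.3,-0.23,7,0,0,0],[0.3,-0.23,8,0,0,0],[0.3,-0.23,8.1,0,0,0],[0.3,-0.23,8.1,0,0,0]]' ; python3 -c "
from h import *
go(.5558,-.3197,.26,.045)"
```

```text
handle top far edge/near edge [ 0.5619 -0.3211  0.1   ] [ 0.5507 -0.3216  0.1   ] [ 0.5507 -0.3136  0.1   ] [ 0.5514 -0.3296  0.1   ]
[ 0.5969 -0.285   0.04  ]
[ 0.6029 -0.3529  0.04  ]
[ 0.5198 -0.3584  0.04  ]
[ 0.5168 -0.2883  0.04  ]
t 1.5 delta cm [ 0.31 -0.25  8.11] rot [ 0.0002  0.0001 -0.0013] pos [ 0.5528 -0.3224  0.3411] rpy [3.1414e+00 1.0000e-04 4.3700e-02] F [-0.13  0.12  0.08] M [0.02 0.01 0.01] grip 0.0567 0.0
time_s: 2.1
ee_pos: [0.5564, -0.3196, 0.2609]
eef_rot: [3.141, -0.001, 0.044]
force: [-0.3, 0.4, 1.1]
grip_width: 0.0569
grip_force: 0.0
t 2.1 delta cm [-0.06  0.01  0.09] rot [ 0.0007 -0.001  -0.0008] pos [ 0.5564 -0.3196  0.2609] rpy [ 3.1409e+00 -1.0000e-03  4.4200e-02] F [-0.29  0.44  1.11] M [ 0.01 -0.02 -0.02] grip 0.0569 0.0
```

```bash
python3 -m jog '[[0,0,0,0,0,0],[0,0,0,0,0,0],[0,0,0,0,0,0],[0,0,0,0,0,0],[0,0,0,0,0,0],[0,0,0,0,0,0]]' 0 50; python3 -c "
from h import *
go(.5558,-.3197,.26,.045)"
```

```text
time_s: 2.7
ee_pos: [0.5566, -0.3191, 0.26]
eef_rot: [3.141, -0.0, 0.045]
force: [0.0, -1.1, 0.3]
grip_width: 0.0176
grip_force: 50.0
t 2.7 delta cm [-0.09  0.05 -0.  ] rot [ 0.0002 -0.0001 -0.0002] pos [ 0.5566 -0.3191  0.26  ] rpy [ 3.1414e+00 -1.0000e-04  4.4800e-02] F [ 0.01 -1.1   0.28] M [-0.06  0.01 -0.  ] grip 0.0176 50.0
```

```bash
python3 -m jog '[[0,0,-1,0,0,0],[0,0,-3,0,0,0],[0,0,-6,0,0,0],[0,0,-9.5,0,0,0],[0,0,-11.5,0,0,0],[0,0,-11.5,0,0,0]]'; python3 -c "
from h import *
go(.5298,.0116,.36,-.0625)"
```

```text
time_s: 3.3
ee_pos: [0.5566, -0.319, 0.3786]
eef_rot: [3.138, -0.005, 0.045]
force: [0.3, 0.1, -0.9]
grip_width: 0.0178
grip_force: 50.0
t 3.3 delta cm [ -1.21 -33.16   1.75] rot [ 0.003  -0.0048  0.1074] pos [ 0.5566 -0.319   0.3786] rpy [ 3.1384 -0.0046  0.0449] F [ 0.29  0.14 -0.9 ] M [ 0.    0.01 -0.01] grip 0.0178 50.0
```

```bash
python3 -m jog '[[-0.1,-4,0.2,0,0,0.02],[-0.3,-8.5,0.5,0,0,0.04],[-0.5,-13,0.8,0,0,0.06],[-0.7,-17.5,1,0,0,0.08],[-0.8,-22,1.2,0,0,0.1],[-1,-26.5,1.4,0,0,0.1074],[-1.1,-30.5,1.5,0,0,0.1074],[-1.2,-33.16,1.5,0,0,0.1074]]'; python3 -m jog '[[0,0,0,0,0,0],[0,0,0,0,0,0],[0,0,0,0,0,0]]'; python3 -c "
from h import *
snap('wrist','w2');snap('scene','s2')
go(.5298,.0116,.36,-.0625)
s=cv2.imread('pics/s2.png')
a=cv2.imread('pics/w2.png')
A=np.zeros((600,800,3),np.uint8)
A[:300,:400]=cv2.resize(s[170:270,265:398],(400,300),interpolation=2)
A[:300,400:]=cv2.resize(a[240:400,213:427],(400,300),interpolation=2)
A[300:,:400]=cv2.resize(a,(400,300),interpolation=3)
cv2.imwrite('pics/z2.png',A)
"
```

```text
time_s: 4.1
ee_pos: [0.5291, 0.0141, 0.3586]
eef_rot: [-3.141, 0.002, -0.061]
force: [1.3, -0.4, -1.7]
grip_width: 0.018
grip_force: 50.0
time_s: 4.4
ee_pos: [0.5298, 0.0108, 0.3593]
eef_rot: [3.141, 0.001, -0.063]
force: [0.7, -0.0, -0.5]
grip_width: 0.0177
grip_force: 50.0
t 4.5 delta cm [-0.01 -0.09 -0.05] rot [ 0.0001  0.0005 -0.0014] pos [0.5298 0.0107 0.3595] rpy [ 3.1415e+00  5.0000e-04 -6.3900e-02] F [-0.8   0.47 -0.97] M [ 0.01  0.06 -0.  ] grip 0.0179 50.0
```

View pics/z2.png

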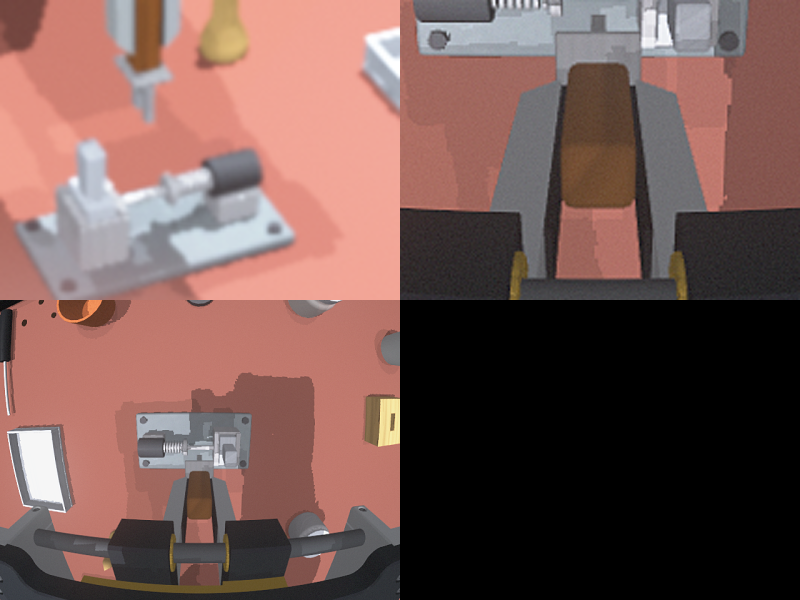

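The fork hangs upright over the bare bar between the cheek and the flange. Its slot is visible in the wrist view near (319,252). I'll lower it and check the alignment close up.

```bash
python3 -m jog '[[0,-0.05,1.5,0,0,0],[0,-0.05,3.5,0,0,0],[0,-0.05,5,0,0,0],[0,-0.05,5.5,0,0,0],[0,-0.05,5.5,0,0,0],[0,-0.05,5.5,0,0,0]]'; python3 -c "
from h import *
snap('wrist','w3');
go(.5298,.0116,.303,-.0625)
a=cv2.imread('pics/w3.png')
cv2.imwrite('pics/z3.png',cv2.resize(a[200:360,240:420],None,fx=4.4,fy=3.75,interpolation=2)[:600,:800])
"
```

```text
time_s: 5.1
ee_pos: [0.53, 0.0119, 0.3055]
eef_rot: [-3.142, -0.001, -0.063]
force: [-0.2, 0.1, -1.0]
grip_width: 0.0177
grip_force: 50.0
t 5.15 delta cm [-0.02  0.04  0.27] rot [-0.     -0.0012 -0.0004] pos [0.53   0.012  0.3057] rpy [-3.1415e+00 -1.2000e-03 -6.2900e-02] F [ 0.29  0.6  -1.98] M [ 0.01 -0.01 -0.  ] grip 0.0179 50.0
```

View pics/z3.png

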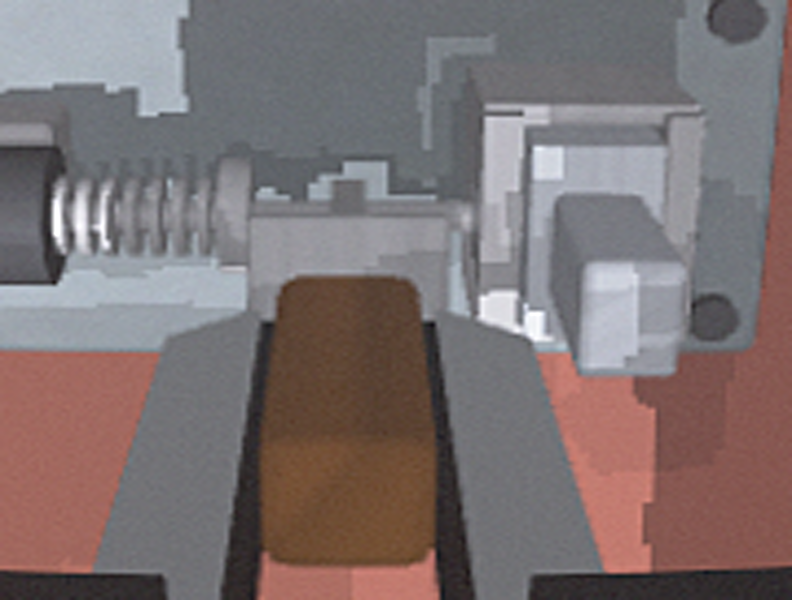

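Pixel readings from the close-up crop:
- **Outer tine:** end at about (349,181).
- **Bar:** centre row about 216 near the cheek at x=462.
- **Bar flange:** columns 217–250, rows 157–267.
- **Handle top:** edges at rows 440 and 565.

I'll convert these to offsets.

Run:
```python
from h import *
o=np.array([.5275,-.0243]);yw=-.0625
ex=np.array([np.cos(yw),np.sin(yw)]);ey=np.array([-np.sin(yw),np.cos(yw)])
def S(x,y,z):
    P=onz('w3',240+(x+.5)/4.4-.5,200+(y+.5)/3.75-.5,z,1)[:2]-o
    return (P@ex*1e3).round(2),(P@ey*1e3).round(2)
print('tcp',((np.array([.53,.012])-o)@ex*1e3).round(2),((np.array([.53,.012])-o)@ey*1e3).round(2))
z=.0537
print('tine end',S(349,181,z)); print('bar ctr',S(462,216,.04),'top',S(455,203,.04),'bot',S(455,228,.04))
print('flange', S(250,212,.04),S(217,212,.04)); print('flange edges',S(233,157,.04),S(233,267,.04))
print('tab top', S(585,262,.09),S(685,262,.09),S(578,372,.09),S(678,374,.09))
print('handle',S(348,440,z+.092),S(348,565,z+.092),'w',S(260,500,z+.092),S(435,500,z+.092))
print('pocket',S(484,105,.05),S(700,110,.046))
```

```text
tcp 0.23 36.39
tine end (np.float64(13.28), np.float64(36.4))
bar ctr (np.float64(2.11), np.float64(18.39)) top (np.float64(4.68), np.float64(19.55)) bot (np.float64(-0.26), np.float64(19.46))
flange (np.float64(2.95), np.float64(52.14)) (np.float64(2.95), np.float64(57.41))
flange edges (np.float64(13.65), np.float64(54.62)) (np.float64(-8.04), np.float64(55.12))
tab top (np.float64(11.69), np.float64(5.96)) (np.float64(11.56), np.float64(-7.28)) (np.float64(-6.72), np.float64(5.97)) (np.float64(-7.34), np.float64(-7.7))
handle (np.float64(11.18), np.float64(36.61)) (np.float64(-5.85), np.float64(36.63)) w (np.float64(3.2), np.float64(45.33)) (np.float64(3.17), np.float64(28.02))
pocket (np.float64(26.04), np.float64(16.22)) (np.float64(24.2), np.float64(-17.71))
```

```bash
python3 -m jog '[[0.02,0,0.3,0,0,0],[0.02,0,0.6,0,0,0],[0.02,0,0.85,0,0,0],[0.02,0,0.95,0,0,0],[0.02,0,1.05,0,0,0],[0.02,0,1.1,0,0,0],[0.02,0,1.15,0,0,0],[0.02,0,1.15,0,0,0]]'; python3 -c "
from h import *
go(.5298,.0116,.283,-.0625)"
```

```text
time_s: 5.95
ee_pos: [0.53, 0.0121, 0.2933]
eef_rot: [3.142, 0.0, -0.063]
force: [0.9, 0.4, -1.1]
grip_width: 0.0176
grip_force: 50.0
t 5.95 delta cm [-0.02  0.06  1.03] rot [ 0.      0.     -0.0001] pos [0.53   0.0121 0.2933] rpy [ 3.1416  0.     -0.0626] F [ 0.93  0.38 -1.07] M [0.06 0.01 0.01] grip 0.0176 50.0
```

```bash
python3 -m jog '[[0,0,0.1,0,0,0],[0,0,0.2,0,0,0],[0,0,0.3,0,0,0],[0,0,0.4,0,0,0],[0,0,0.45,0,0,0],[0,0,0.45,0,0,0]]'; python3 -m jog '[[0,0,0.15,0,0,0],[0,0,0.3,0,0,0],[0,0,0.45,0,0,0],[0,0,0.55,0,0,0],[0,0,0.55,0,0,0],[0,0,0.55,0,0,0]]';python3 -c "
from h import *
go(.5298,.0116,.283,-.0625)"
```

```text
time_s: 6.55
ee_pos: [0.53, 0.0121, 0.2888]
eef_rot: [3.142, 0.0, -0.063]
force: [-0.6, -0.1, -1.5]
grip_width: 0.0177
grip_force: 50.0
time_s: 7.15
ee_pos: [0.53, 0.0121, 0.2833]
eef_rot: [3.142, 0.0, -0.063]
force: [-1.0, -0.2, -1.2]
grip_width: 0.0174
grip_force: 50.0
t 7.15 delta cm [-0.02  0.06  0.03] rot [ 0.      0.     -0.0001] pos [0.53   0.0121 0.2833] rpy [ 3.1416  0.     -0.0626] F [-1.04 -0.16 -1.24] M [ 0.02  0.04 -0.05] grip 0.0174 50.0
```

```bash
python3 -m jog '[[0,-0.3,0,0,0,0],[0,-0.6,0,0,0,0],[0,-0.9,0,0,0,0],[0,-1.1,0,0,0,0],[0,-1.1,0,0,0,0],[0,-1.1,0,0,0,0]]'; python3 -m jog '[[0,-0.05,0,0,0,0],[0,-0.1,0,0,0,0],[0,-0.1,0,0,0,0]]';python3 -m jog '[[0,-0.05,0,0,0,0],[0,-0.1,0,0,0,0],[0,-0.1,0,0,0,0]]'; python3 -c "
from h import *
go(.5298,.0116,.283,-.0625)"
```

```text
time_s: 7.75
ee_pos: [0.5307, 0.0232, 0.2833]
eef_rot: [3.142, 0.0, -0.062]
force: [0.2, -0.6, -1.5]
grip_width: 0.0181
grip_force: 50.0
time_s: 8.05
ee_pos: [0.5308, 0.0241, 0.2833]
eef_rot: [3.142, 0.0, -0.063]
force: [-0.0, 0.2, -1.1]
grip_width: 0.0178
grip_force: 50.0
time_s: 8.35
ee_pos: [0.5308, 0.0249, 0.2833]
eef_rot: [3.141, 0.0, -0.063]
force: [-0.4, -4.3, -1.8]
grip_width: 0.0176
grip_force: 50.0
t 8.35 delta cm [-0.02  1.34  0.03] rot [ 0.0006  0.0001 -0.0001] pos [0.5308 0.0249 0.2833] rpy [ 3.141e+00  1.000e-04 -6.260e-02] F [-0.43 -4.26 -1.78] M [-0.92  0.12 -0.03] grip 0.0176 50.0
```

```bash
cat > chk.py <<'E'
from h import *
import sys,os
c=ctrl.camera('scene')['img'][200:235,280:312].astype(int)
if not os.path.exists('ref.npy'): np.save('ref.npy',c)
r=np.load('ref.npy'); print('diff',np.abs(c-r).max(2)[:,8:24].mean(1).round(0).astype(int)[5:20])
go(.5298,.0116,.283,-.0625)
E
python3 chk.py
python3 -m jog '[[0,-0.05,0,0,0,0],[0,-0.1,0,0,0,0],[0,-0.1,0,0,0,0]]';python3 -m jog '[[0,-0.05,0,0,0,0],[0,-0.1,0,0,0,0],[0,-0.15,0,0,0,0],[0,-0.2,0,0,0,0],[0,-0.2,0,0,0,0]]'; python3 chk.py
```

```text
diff [0 0 0 0 0 0 0 0 0 0 0 0 0 0 0]
t 8.4 delta cm [-0.02  1.34  0.03] rot [ 0.0005  0.0001 -0.0001] pos [0.5308 0.0249 0.2833] rpy [ 3.1411e+00  1.0000e-04 -6.2600e-02] F [ 0.64 -3.43 -1.45] M [-0.95  0.05  0.  ] grip 0.0176 50.0
time_s: 8.7
ee_pos: [0.5309, 0.0259, 0.2833]
eef_rot: [3.141, 0.0, -0.063]
force: [-0.3, -6.0, -0.3]
grip_width: 0.0176
grip_force: 50.0
time_s: 9.2
ee_pos: [0.531, 0.0278, 0.2833]
eef_rot: [3.141, 0.0, -0.063]
force: [-0.8, -6.7, -2.5]
grip_width: 0.0176
grip_force: 50.0
diff [1 1 1 1 1 1 2 2 3 3 4 5 8 8 8]
t 9.25 delta cm [-0.02  1.62  0.03] rot [ 0.0009  0.     -0.0001] pos [0.531  0.0278 0.2833] rpy [ 3.1407  0.     -0.0626] F [-0.8  -7.26 -1.22] M [-1.64  0.12 -0.06] grip 0.0177 50.0
```

```bash
python3 -m jog '[[0,-0.06,0,0,0,0],[0,-0.12,0,0,0,0],[0,-0.18,0,0,0,0],[0,-0.24,0,0,0,0],[0,-0.24,0,0,0,0]]'; python3 chk.py;  python3 -m jog '[[0,-0.03,0,0,0,0],[0,-0.07,0,0,0,0],[0,-0.1,0,0,0,0],[0,-0.1,0,0,0,0]]'; python3 chk.py
```

```text
time_s: 9.75
ee_pos: [0.5312, 0.03, 0.2833]
eef_rot: [3.14, 0.0, -0.063]
force: [0.2, -7.3, -1.2]
grip_width: 0.0179
grip_force: 50.0
diff [1 1 1 2 2 2 3 4 4 5 6 7 9 9 9]
t 9.8 delta cm [-0.02  1.85  0.03] rot [ 0.0013  0.0001 -0.0001] pos [0.5312 0.0301 0.2833] rpy [ 3.1403e+00  1.0000e-04 -6.2600e-02] F [-0.2  -7.94 -2.25] M [-2.04  0.12 -0.1 ] grip 0.0172 50.0
time_s: 10.2
ee_pos: [0.5312, 0.031, 0.2833]
eef_rot: [3.14, 0.0, -0.063]
force: [0.6, -8.8, -1.2]
grip_width: 0.0179
grip_force: 50.0
diff [ 1  1  2  2  2  3  4  4  4  5  6  7  9 10 10]
t 10.25 delta cm [-0.02  1.94  0.03] rot [ 0.0015  0.0001 -0.0001] pos [0.5312 0.031  0.2833] rpy [ 3.1401e+00  1.0000e-04 -6.2600e-02] F [-0.34 -9.02 -1.93] M [-2.24  0.12 -0.04] grip 0.0177 50.0
```

```bash
for i in 1 2; do python3 -m jog '[[0,-0.03,0,0,0,0],[0,-0.05,0,0,0,0],[0,-0.05,0,0,0,0]]' | sed -n 2p; python3 chk.py; done
```

```text
ee_pos: [0.5313, 0.0314, 0.2833]
diff [ 1  1  1  2  2  3  4  4  4  5  7  9  9 10 10]
t 10.6 delta cm [-0.02  1.99  0.03] rot [ 0.0016  0.0001 -0.0001] pos [0.5313 0.0314 0.2833] rpy [ 3.14e+00  1.00e-04 -6.26e-02] F [ 0.04 -9.65 -1.26] M [-2.32  0.11 -0.05] grip 0.0175 50.0
ee_pos: [0.5313, 0.0319, 0.2833]
diff [ 1  1  1  2  2  3  4  5  5  6  8  9 10 10 10]
t 10.95 delta cm [-0.02  2.03  0.03] rot [ 0.0017  0.0001 -0.0002] pos [0.5313 0.0318 0.2833] rpy [ 3.1399e+00  1.0000e-04 -6.2700e-02] F [ -0.17 -10.13  -1.34] M [-2.48  0.12 -0.04] grip 0.0178 50.0
```

```bash
python3 -m jog '[[0,-0.03,0,0,0,0],[0,-0.05,0,0,0,0],[0,-0.05,0,0,0,0]]' | sed -n 2p; python3 chk.py
```

```text
ee_pos: [0.5313, 0.0324, 0.2833]
diff [ 1  1  1  2  3  8 24 36 42 44 42 33 23 14 10]
t 11.3 delta cm [-0.02  2.09  0.03] rot [ 0.0016  0.0001 -0.0002] pos [0.5313 0.0324 0.2833] rpy [ 3.14e+00  1.00e-04 -6.27e-02] F [-0.19 -9.75 -2.05] M [-2.39  0.06 -0.07] grip 0.0179 50.0
```

The link has sprung up. I'll hold briefly, confirm, then back off.

```bash
python3 -m jog '[[0,0,0,0,0,0],[0,0,0,0,0,0],[0,0,0,0,0,0]]' | sed -n 2p; python3 chk.py
python3 - <<'E'
from h import *
snap('wrist','w4'); c=snap('scene','s4')
a=cv2.imread('pics/w4.png'); s=cv2.imread('pics/s4.png')
A=np.zeros((400,800,3),np.uint8)
A[:,:400]=cv2.resize(s[180:280,265:365],(400,400),interpolation=2)
A[:,400:]=cv2.resize(a[200:360,260:420],(400,400),interpolation=2)
cv2.imwrite('pics/z4.png',A)
E
```

```text
ee_pos: [0.5313, 0.0324, 0.2833]
diff [ 1  1  1  2  3 11 27 40 45 45 43 35 24 16 11]
t 11.65 delta cm [-0.02  2.08  0.03] rot [ 0.0016  0.0002 -0.0002] pos [0.5313 0.0324 0.2833] rpy [ 3.14e+00  2.00e-04 -6.27e-02] F [ 0.52 -9.32 -2.65] M [-2.35  0.05 -0.06] grip 0.0181 50.0
```

View pics/z4.png

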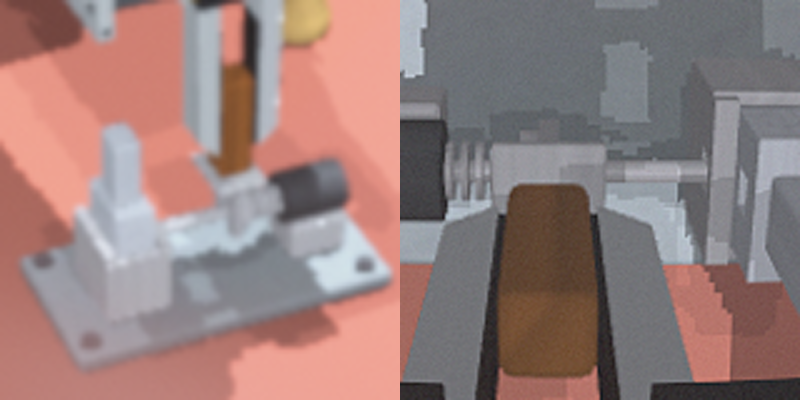

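The link stands up out of its pocket, with its tab top at scene pixel (295,212). I'll back the fork off and lift it out.

```bash
python3 -m jog '[[0,0.05,0,0,0,0],[0,0.15,0,0,0,0],[0,0.3,0,0,0,0],[0,0.5,0,0,0,0],[0,0.8,0,0,0,0],[0,1.1,0,0,0,0],[0,1.4,0,0,0,0],[0,1.4,0,0,0,0]]'; python3 chk.py; python3 -m jog '[[0,0,-0.5,0,0,0],[0,0,-1.5,0,0,0],[0,0,-3,0,0,0],[0,0,-5,0,0,0],[0,0,-7.5,0,0,0],[0,0,-9.8,0,0,0],[0,0,-9.8,0,0,0]]'; python3 -c "
from h import *
go(.5566,-.3191,.375,.0448)"
```

```text
time_s: 12.55
ee_pos: [0.5304, 0.0187, 0.2833]
eef_rot: [-3.142, -0.0, -0.063]
force: [-0.2, -0.2, -1.4]
grip_width: 0.0176
grip_force: 50.0
diff [ 2  1  2  2  2 11 31 46 53 55 49 36 23 14 10]
t 12.6 delta cm [-0.02  0.73  0.04] rot [-0.0001 -0.     -0.0004] pos [0.5304 0.0189 0.2834] rpy [-3.1415 -0.     -0.0629] F [ 0.5   0.5  -0.83] M [ 0.03 -0.   -0.01] grip 0.0175 50.0
time_s: 13.3
ee_pos: [0.5306, 0.0191, 0.385]
eef_rot: [-3.141, -0.006, -0.062]
force: [-0.2, 0.8, -1.7]
grip_width: 0.0182
grip_force: 50.0
t 13.3 delta cm [ 4.7  33.6   1.02] rot [ 1.000e-04 -5.900e-03 -1.072e-01] pos [0.5306 0.0191 0.385 ] rpy [-3.1414 -0.0059 -0.0624] F [-0.21  0.79 -1.71] M [0.1  0.05 0.03] grip 0.0182 50.0
```

```bash
python3 -m jog '[[0.4,3,0,0,0,-0.01],[1,7.5,0.1,0,0,-0.03],[1.7,12,0.2,0,0,-0.05],[2.4,16.5,0.3,0,0,-0.07],[3,21,0.3,0,0,-0.09],[3.7,25.5,0.3,0,0,-0.107],[4.3,30,0.3,0,0,-0.107],[4.6,32.5,0.3,0,0,-0.107]]' >/dev/null; python3 -m jog '[[0,0.3,0,0,0,0],[0,0.3,0,0,0,0],[0,0.3,0,0,0,0]]'; python3 -c "
from h import *
go(.5566,-.3191,.315,.0448)"
```

```text
time_s: 14.4
ee_pos: [0.5563, -0.3102, 0.378]
eef_rot: [-3.141, 0.0, 0.045]
force: [0.7, -0.6, -1.7]
grip_width: 0.0176
grip_force: 50.0
t 14.4 delta cm [-0.01  0.9   6.3 ] rot [-0.0005  0.0004  0.0005] pos [ 0.5563 -0.3102  0.378 ] rpy [-3.1411e+00  4.0000e-04  4.5300e-02] F [ 0.68 -0.61 -1.68] M [ 0.01  0.02 -0.04] grip 0.0176 50.0
```

```bash
python3 -m jog '[[0,0.4,1.5,0,0,0],[0,0.8,4,0,0,0],[0,0.9,6,0,0,0],[0,0.9,7.3,0,0,0],[0,0.9,7.6,0,0,0],[0,0.9,7.6,0,0,0],[0,0.9,7.6,0,0,0]]'; python3 -c "
from h import *
go(.5566,-.3191,.26,.0448)
snap('wrist','w5'); a=cv2.imread('pics/w5.png')
cv2.imwrite('pics/z5.png',cv2.resize(a[180:360,240:400],None,fx=3.3,fy=3.3,interpolation=2))"
```

```text
time_s: 15.1
ee_pos: [0.5568, -0.3201, 0.3034]
eef_rot: [3.141, -0.001, 0.045]
force: [-0.1, -0.2, -1.4]
grip_width: 0.0177
grip_force: 50.0
t 15.1 delta cm [-0.02 -0.1   4.34] rot [ 0.0009 -0.0013 -0.0001] pos [ 0.5568 -0.3201  0.3034] rpy [ 3.1407e+00 -1.3000e-03  4.4700e-02] F [-0.12 -0.16 -1.4 ] M [-0.01  0.04  0.02] grip 0.0177 50.0
```

View pics/z5.png

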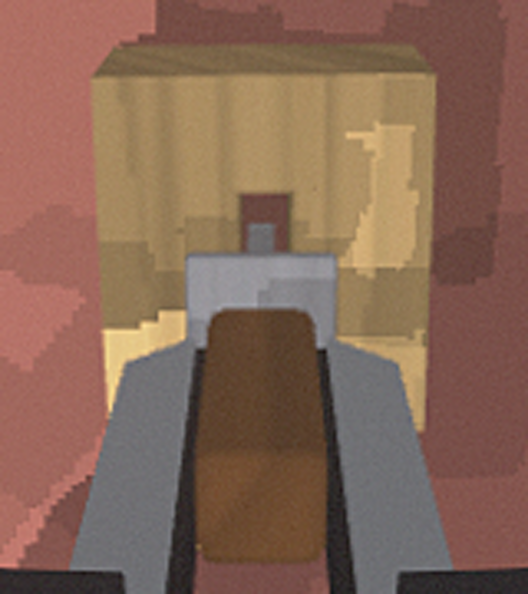

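The tine end at crop (261,235) sits over the block's slot (centre x=266), within about 1 mm. I'll lower it.

```bash
python3 -m jog '[[0,0,0.5,0,0,0],[0,0,1.0,0,0,0],[0,0,1.5,0,0,0],[0,0,1.6,0,0,0],[0,0,1.6,0,0,0]]'; python3 -m jog '[[0,0,0.6,0,0,0],[0,0,1.2,0,0,0],[0,0,1.8,0,0,0],[0,0,2.2,0,0,0],[0,0,2.4,0,0,0],[0,0,2.4,0,0,0],[0,0,2.4,0,0,0]]';  python3 -c "
from h import *
go(.5566,-.3191,.26,.0448)"
```

```text
time_s: 15.65
ee_pos: [0.5565, -0.3202, 0.286]
eef_rot: [-3.141, 0.0, 0.044]
force: [0.1, 0.0, -0.9]
grip_width: 0.0173
grip_force: 50.0
time_s: 16.35
ee_pos: [0.5566, -0.3202, 0.2625]
eef_rot: [3.141, -0.0, 0.044]
force: [-0.5, 0.3, -1.2]
grip_width: 0.0179
grip_force: 50.0
t 16.35 delta cm [ 0.   -0.11  0.25] rot [ 0.0002 -0.0003 -0.0004] pos [ 0.5566 -0.3202  0.2625] rpy [ 3.1414e+00 -3.0000e-04  4.4400e-02] F [-0.46  0.29 -1.24] M [-0.04  0.02  0.08] grip 0.0179 50.0
```

```bash
python3 -m jog '[[0,0,0.1,0,0,0],[0,0,0.2,0,0,0],[0,0,0.25,0,0,0],[0,0,0.25,0,0,0],[0,0,0.25,0,0,0]]'; python3 -m jog '[[0,0,0,0,0,0],[0,0,0,0,0,0],[0,0,0,0,0,0],[0,0,0,0,0,0],[0,0,0,0,0,0],[0,0,0,0,0,0]]' 60 20;  python3 -m jog '[[0,0,-1,0,0,0],[0,0,-3,0,0,0],[0,0,-6,0,0,0],[0,0,-9.5,0,0,0],[0,0,-12,0,0,0],[0,0,-12,0,0,0]]'; python3 -c "
from h import *
go(.5275,-.0243,.37,-.0625)
snap('wrist','w6');snap('top','t6'); snap('scene','s6')
a=cv2.imread('pics/w6.png');b=cv2.imread('pics/t6.png');c=cv2.imread('pics/s6.png')
A=np.zeros((600,800,3),np.uint8)
A[:300,:400]=cv2.resize(a[180:330,220:420],(400,300),interpolation=2)
A[:300,400:]=cv2.resize(c[255:330,110:210],(400,300),interpolation=2)
A[300:,:400]=cv2.resize(b[225:300,262:362],(400,300),interpolation=2)
A[300:,400:]=cv2.resize(c[195:270,265:365],(400,300),interpolation=2)
cv2.imwrite('pics/z6.png',A)"
```

```text
time_s: 16.85
ee_pos: [0.5566, -0.3202, 0.26]
eef_rot: [3.142, -0.0, 0.044]
force: [-0.0, -0.0, 0.0]
grip_width: 0.0177
grip_force: 50.0
time_s: 17.45
ee_pos: [0.5566, -0.3202, 0.2599]
eef_rot: [3.142, -0.0, 0.044]
force: [0.5, -0.2, 0.0]
grip_width: 0.0558
grip_force: 0.0
time_s: 18.05
ee_pos: [0.5565, -0.3202, 0.3849]
eef_rot: [3.138, -0.006, 0.044]
force: [0.7, -0.7, 0.2]
grip_width: 0.0562
grip_force: 0.0
t 18.05 delta cm [ -1.6  -29.69   1.36] rot [ 0.0038 -0.0059  0.1069] pos [ 0.5565 -0.3202  0.3849] rpy [ 3.1375 -0.0057  0.0444] F [ 0.75 -0.7   0.21] M [-0.    0.01 -0.02] grip 0.0562 0.0
```

View pics/z6.png

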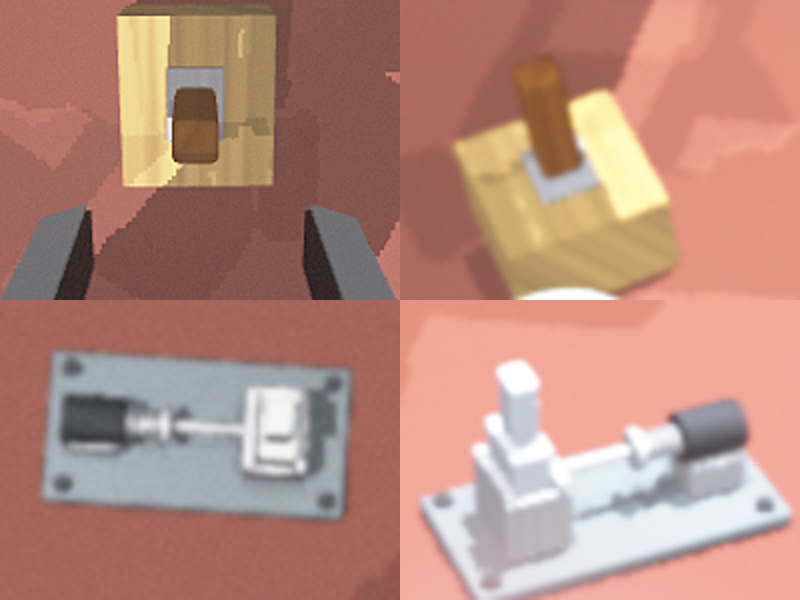

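The fork stands upright and seated in its block. The link is up, with its tab top at about (332.5,253.2) in the top view and (294.5,213.2) in the scene view.

```bash
python3 -m jog '[[-0.2,-4,0.1,0,0,0.02],[-0.4,-8.5,0.2,0,0,0.04],[-0.7,-13,0.3,0,0,0.06],[-0.9,-17.5,0.4,0,0,0.08],[-1.1,-22,0.5,0,0,0.1],[-1.4,-26,0.5,0,0,0.107],[-1.6,-28.5,0.5,0,0,0.107],[-1.6,-29.5,0.5,0,0,0.107]]' >/dev/null; python3 -m jog '[[0,0,0,0,0,0],[0,0,0,0,0,0],[0,0,0,0,0,0]]'; python3 -c "
from h import *
X,r=tri([ray('t6',332.3,253.2),ray('s6',294.5,213.2)]);print(X.round(4),np.round(r,4))
go(.5278,-.0242,.275,-.0625)"
```

```text
time_s: 19.3
ee_pos: [0.5276, -0.0273, 0.3745]
eef_rot: [3.142, 0.0, -0.064]
force: [-1.2, -0.2, -0.4]
grip_width: 0.0566
grip_force: 0.0
[ 0.5284 -0.0264  0.1054] [0.0012 0.0012]
t 19.3 delta cm [ 0.   -0.31  9.95] rot [ 0.0001  0.0005 -0.0014] pos [ 0.5276 -0.0273  0.3745] rpy [ 3.1415e+00  5.0000e-04 -6.3900e-02] F [-1.19 -0.16 -0.43] M [ 0.09  0.01 -0.01] grip 0.0566 0.0
```

```bash
python3 -m jog '[[0,-0.1,2,0,0,0],[0,-0.23,4,0,0,0],[0,-0.23,6.5,0,0,0],[0,-0.23,8.5,0,0,0],[0,-0.23,9.6,0,0,0],[0,-0.23,10.1,0,0,0],[0,-0.23,10.1,0,0,0],[0,-0.23,10.1,0,0,0]]'; python3 -m jog '[[0,0,0,0,0,0],[0,0,0,0,0,0],[0,0,0,0,0,0],[0,0,0,0,0,0],[0,0,0,0,0,0],[0,0,0,0,0,0]]' 0 8; python3 -c "
from h import *
go(.5278,-.025,.273,-.0625)"
```

```text
time_s: 20.1
ee_pos: [0.5279, -0.0241, 0.2747]
eef_rot: [3.142, -0.001, -0.063]
force: [0.0, 0.1, 0.2]
grip_width: 0.0562
grip_force: 0.0
time_s: 20.7
ee_pos: [0.5277, -0.0241, 0.2741]
eef_rot: [3.141, -0.0, -0.062]
force: [-1.1, -4.9, 1.2]
grip_width: 0.0148
grip_force: 8.0
t 20.7 delta cm [0.02 0.09 0.11] rot [ 0.0008 -0.0004  0.0001] pos [ 0.5277 -0.0241  0.2741] rpy [ 3.1408e+00 -4.0000e-04 -6.2400e-02] F [-1.06 -4.89  1.23] M [-1.11  0.16 -0.05] grip 0.0148 8.0
```

```bash
python3 -m jog '[[0,0.05,0,0,0,0],[0,0.1,0,0,0,0],[0,0.1,0,0,0,0]]'; python3 -m jog '[[0,0,0,0,0,0],[0,0,0,0,0,0],[0,0,0,0,0,0]]' 0 35; python3 -m jog '[[0,0,-0.15,0,0,0],[0,0,-0.3,0,0,0],[0,0,-0.45,0,0,0],[0,0,-0.6,0,0,0],[0,0,-0.6,0,0,0]]';python3 -c "
from h import *
go(.5278,-.025,.273,-.0625)"
```

```text
time_s: 21.0
ee_pos: [0.5276, -0.0251, 0.2739]
eef_rot: [3.141, -0.0, -0.063]
force: [0.3, -4.0, 2.2]
grip_width: 0.0137
grip_force: 8.0
time_s: 21.3
ee_pos: [0.5276, -0.0253, 0.2738]
eef_rot: [3.141, -0.0, -0.063]
force: [-0.2, -7.9, 0.4]
grip_width: 0.0137
grip_force: 34.8
time_s: 21.8
ee_pos: [0.5273, -0.0253, 0.2792]
eef_rot: [3.141, 0.002, -0.063]
force: [-1.2, -7.2, -3.2]
grip_width: 0.0144
grip_force: 34.8
t 21.8 delta cm [ 0.05 -0.03  0.62] rot [ 0.001   0.0017 -0.0001] pos [ 0.5273 -0.0253  0.2792] rpy [ 3.1406e+00  1.7000e-03 -6.2600e-02] F [-1.21 -7.18 -3.19] M [-1.7   0.26 -0.03] grip 0.0144 34.8
```

```bash
python3 -m jog '[[0,0,-0.15,0,0,0],[0,0,-0.3,0,0,0],[0,0,-0.45,0,0,0],[0,0,-0.6,0,0,0],[0,0,-0.75,0,0,0],[0,0,-0.9,0,0,0],[0,0,-0.9,0,0,0]]';python3 -m jog '[[0,0,-0.5,0,0,0],[0,0,-1,0,0,0],[0,0,-2,0,0,0],[0,0,-3.5,0,0,0],[0,0,-4,0,0,0],[0,0,-4,0,0,0]]';python3 -c "
from h import *
go(.498,.3,.32,-.0625)
P=np.array([onz('top0',*c,.028)[:2] for c in [(166,238),(212,239),(205,306),(155,304)]]);print(P.mean(0))"
```

```text
time_s: 22.5
ee_pos: [0.5276, -0.0247, 0.2891]
eef_rot: [-3.141, -0.0, -0.062]
force: [-0.2, 0.0, -1.8]
grip_width: 0.0134
grip_force: 35.0
time_s: 23.1
ee_pos: [0.5276, -0.0249, 0.3298]
eef_rot: [3.142, -0.002, -0.063]
force: [-0.1, 0.4, -2.2]
grip_width: 0.014
grip_force: 35.0
t 23.1 delta cm [ -4.99 -32.24   0.97] rot [ 0.0001 -0.0018 -0.0001] pos [ 0.5276 -0.0249  0.3298] rpy [ 3.1415e+00 -1.8000e-03 -6.2600e-02] F [-0.15  0.37 -2.22] M [0.04 0.06 0.06] grip 0.014 35.0
[0.49845428 0.29982378]
```

```bash
python3 -m jog '[[-0.4,-2.5,-0.5,0,0,0],[-1,-7,-0.5,0,0,0],[-1.7,-11.5,-0.5,0,0,0],[-2.4,-16,-0.5,0,0,0],[-3.2,-20.5,-0.5,0,0,0],[-4,-25,-0.5,0,0,0],[-4.6,-29,-0.5,0,0,0],[-5,-31,-0.5,0,0,0]]' >/dev/null; python3 -m jog '[[0,-0.6,0,0,0,0],[0,-1,0,0,0,0],[0,-1,0,0,0,0],[0,-1,0,0,0,0]]'; python3 -c "
from h import *
go(.498,.3,.247,-.0625)
snap('wrist','w7');snap('scene','s7')
a=cv2.imread('pics/w7.png');c=cv2.imread('pics/s7.png')
A=np.zeros((400,800,3),np.uint8)
A[:,:400]=cv2.resize(a[160:400,200:440],(400,400),interpolation=2)
A[:,400:]=cv2.resize(c[120:240,370:490],(400,400),interpolation=2)
cv2.imwrite('pics/z7.png',A)"
```

```text
time_s: 24.3
ee_pos: [0.498, 0.2966, 0.3338]
eef_rot: [3.141, 0.0, -0.064]
force: [0.3, -0.1, -0.8]
grip_width: 0.014
grip_force: 35.0
t 24.3 delta cm [-0.02 -0.34  8.68] rot [ 0.0002  0.0001 -0.0012] pos [0.498  0.2966 0.3338] rpy [ 3.1414e+00  1.0000e-04 -6.3700e-02] F [ 0.34 -0.05 -0.84] M [ 0.08 -0.01 -0.  ] grip 0.014 35.0
```

View pics/z7.png

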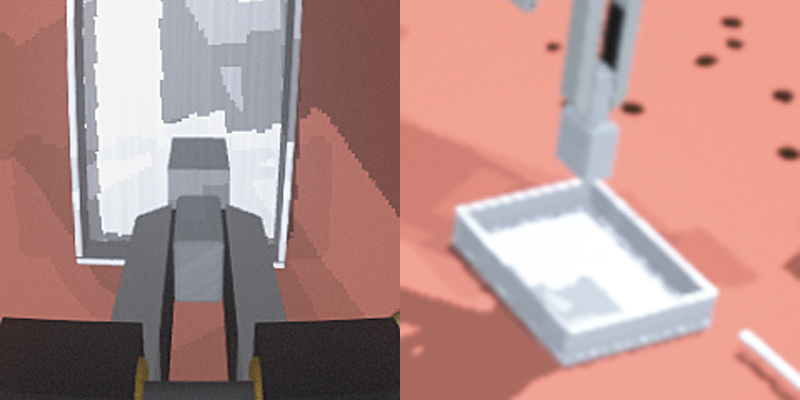

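The link is held upright over the middle of the tray. I'll lower it until it touches.

```bash
python3 -m jog '[[0,-0.1,1,0,0,0],[0,-0.3,3,0,0,0],[0,-0.3,5,0,0,0],[0,-0.3,7,0,0,0],[0,-0.3,8,0,0,0],[0,-0.3,8.2,0,0,0],[0,-0.3,8.2,0,0,0],[0,-0.3,8.2,0,0,0]]'; python3 -m jog '[[0,0,0.1,0,0,0],[0,0,0.2,0,0,0],[0,0,0.3,0,0,0],[0,0,0.4,0,0,0],[0,0,0.4,0,0,0]]'; python3 -m jog '[[0,0,0.05,0,0,0],[0,0,0.1,0,0,0],[0,0,0.1,0,0,0]]';python3 -c "
from h import *
go(.498,.3,.245,-.0625)"
```

```text
time_s: 25.2
ee_pos: [0.4981, 0.3007, 0.2527]
eef_rot: [-3.141, -0.001, -0.063]
force: [0.7, 0.3, -0.9]
grip_width: 0.0138
grip_force: 35.0
time_s: 25.7
ee_pos: [0.4978, 0.3006, 0.2477]
eef_rot: [3.141, 0.0, -0.063]
force: [-1.7, 0.0, -1.7]
grip_width: 0.0136
grip_force: 35.0
time_s: 26.0
ee_pos: [0.4979, 0.3006, 0.2468]
eef_rot: [3.142, 0.0, -0.063]
force: [0.4, -0.0, -1.7]
grip_width: 0.0141
grip_force: 35.0
t 26.0 delta cm [0.02 0.06 0.18] rot [ 0.      0.0001 -0.0001] pos [0.4979 0.3006 0.2468] rpy [ 3.1416e+00  1.0000e-04 -6.2600e-02] F [ 0.41 -0.04 -1.67] M [0.01 0.01 0.01] grip 0.0141 35.0
```

```bash
python3 -m jog '[[0,0,0.05,0,0,0],[0,0,0.1,0,0,0],[0,0,0.1,0,0,0]]';python3 -m jog '[[0,0,0.05,0,0,0],[0,0,0.1,0,0,0],[0,0,0.1,0,0,0]]'
```

```text
time_s: 26.3
ee_pos: [0.4978, 0.3006, 0.2458]
eef_rot: [3.142, 0.0, -0.063]
force: [-0.0, 0.8, -1.6]
grip_width: 0.0138
grip_force: 35.0
time_s: 26.6
ee_pos: [0.4979, 0.3006, 0.2457]
eef_rot: [-3.141, -0.0, -0.063]
force: [-4.1, -1.7, 8.8]
grip_width: 0.014
grip_force: 35.0
```

```bash
python3 -m jog '[[0,0,-0.05,0,0,0],[0,0,-0.08,0,0,0],[0,0,-0.08,0,0,0]]'; python3 -m jog '[[0,0,0,0,0,0],[0,0,0,0,0,0],[0,0,0,0,0,0],[0,0,0,0,0,0],[0,0,0,0,0,0],[0,0,0,0,0,0]]' 60 20;  python3 -m jog '[[0,0,-0.5,0,0,0],[0,0,-2,0,0,0],[0,0,-5,0,0,0],[0,0,-9,0,0,0],[0,0,-12,0,0,0],[0,0,-12,0,0,0]]'; python3 -c "
from h import *
go(.5278,-.025,.273,-.0625)
snap('wrist','w8');snap('top','t8');snap('scene','s8')
a=cv2.imread('pics/w8.png');b=cv2.imread('pics/t8.png');c=cv2.imread('pics/s8.png')
A=np.zeros((600,800,3),np.uint8)
A[:300,:400]=cv2.resize(a[120:330,180:460],(400,300),interpolation=2)
A[:300,400:]=cv2.resize(c[165:240,375:475],(400,300),interpolation=2)
A[300:,:400]=cv2.resize(b[225:300,262:362],(400,300),interpolation=2)
A[300:,400:]=cv2.resize(c[180:360,110:350],(400,300),interpolation=2)
cv2.imwrite('pics/z8.png',A)"
```

```text
time_s: 26.9
ee_pos: [0.4979, 0.3006, 0.2457]
eef_rot: [-3.141, -0.0, -0.063]
force: [-0.5, -0.2, 1.6]
grip_width: 0.0137
grip_force: 35.0
time_s: 27.5
ee_pos: [0.4979, 0.3006, 0.2456]
eef_rot: [-3.142, -0.0, -0.063]
force: [-0.0, -0.4, -0.2]
grip_width: 0.0556
grip_force: 0.0
time_s: 28.1
ee_pos: [0.4979, 0.3007, 0.3715]
eef_rot: [-3.137, -0.007, -0.063]
force: [-0.0, -0.1, -0.0]
grip_width: 0.0564
grip_force: 0.0
t 28.1 delta cm [ 4.94 32.36  9.75] rot [-0.0043 -0.0071 -0.    ] pos [0.4979 0.3007 0.3715] rpy [-3.1373 -0.0071 -0.0626] F [-0.   -0.05 -0.01] M [0.04 0.02 0.02] grip 0.0564 0.0
```

View pics/z8.png

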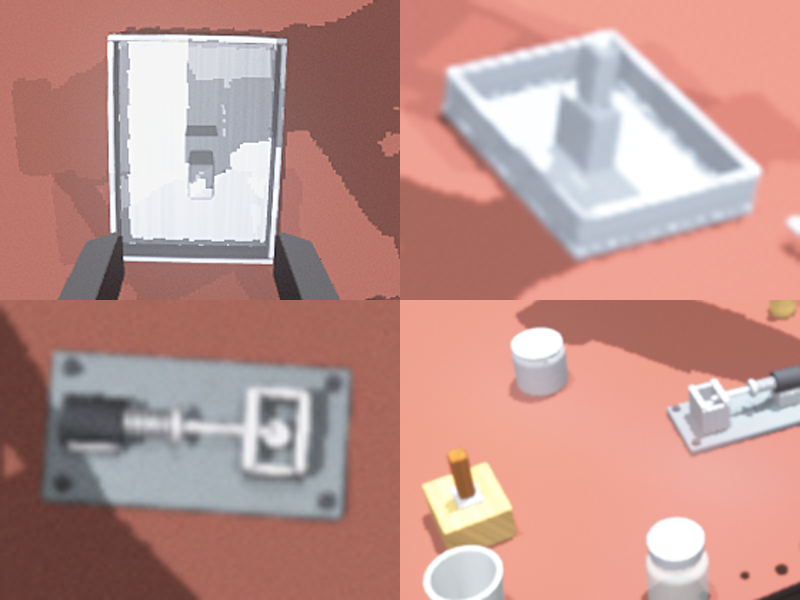

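The link stands upright in the tray, the fork is seated in its block, the pocket is empty with the bar forward again, and the bystanders are undisturbed. I'm handing in.

```bash
python3 -c "
from station import ctrl
print(ctrl.hand_in())"
```

```text
the job is handed in; nothing more can be done
None
```

The job is handed in: the fork pushed the spring bar just far enough to free the link, the tool is back in its block, and the link stands upright on the tray floor; `hand_in()` returned no verdict, so that rests on my last pictures and force readings.

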